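# Press a pellet: die tray home, three clicks on the lever, hold

## Task

Press a pellet in the bench press: slide the die tray in along its guide until its back edge is flush against the stop block, and only then bring the side lever down exactly three clicks, never a fourth, and hold it there. Finish with your hand still holding the lever down (it springs back up if let go), and leave the other things on the bench undisturbed.

Things in the scene. Friction and masses are not known exactly. Their poses are not given: they have to be found in the camera images.
- press: fixed grey bench pellet press (C-frame). Origin: centre of the bed's underside on the bench; front = -x (the tray comes out there), the lever is on its +y side, z up. Bed x -120 to 100, y +-65, top 20 mm up. Guide rails on it: x -120 to 30, inner faces y +-29.5, tops 28 mm up. Column x 50 to 100. Head x -50 to 100, y +-30, 135 to 235 mm up; pawl holder on it up to 286 mm. Steel ram at x -15, y 0
- stop_face (a point): middle of the front face of the stop block: the steel block (70 mm wide in y, 20 to 45 mm above the bench) fixed on the bed in front of the column; at press (35, 0, 30) mm, axes as the press. The tray is home when point tray_back meets this point
- tray: loose aluminium die tray, 0.65 to 0.95 kg, on the bed between the rails, drawn out to the front by 25 to 70 mm; slides with friction of 3 to 8 N. Origin on its underside below the die's axis, +x into the press, z up; underside 20 mm above the bench. Plate x -45 to 50, 56 mm wide, 10 thick; tongue 30 wide, 10 thick, out to x -170, over the bed's front edge. Steel die 44 mm diameter, 10 to 50 mm up
- tray_back (a point): middle of the tray's straight back edge: tray (50, 0, 10) mm, axes as the tray
- tray_tab (a point): middle of the outer (front) face of the upright tab at the tongue's end: tray (-170, 0, 27.5) mm, axes as the tray. The tab is 10 mm thick (x -170 to -160), 36 mm wide in y and stands 30 to 65 mm above the bench. Push it along the tray's +x, or pinch it, to slide the tray in
- plunger (a joint): depth in m by which the die's plunger (22 mm cap, standing 16 mm out of the die) is pressed in; 0 free, 0.0125 bottomed; sprung, 4 N per mm. With the tray home the ram meets it at a lever angle of about 0.45 rad and has pressed it in by about 7 mm after the third click
- press_lever (a joint): lever angle, rad: 0 at the upper stop (0.65 above level), grows as the grip goes down. Starts at rest between 0 and 0.2, kept by friction. A sprung roller tops a tooth and drops behind it (click) at 0.34, 0.54, 0.74; a fourth, not wanted, at 0.94; valley after the third 0.84. Force at the grip: 1 N at first, 10 N before the third click; each tooth adds 3 to 4 N, then gives it back. Springs back from the third
- lever_grip (a point): centre of the lever's grey round grip, 24 mm diameter, 90 mm long along the lever (115 to 205 mm from the pivot axis; this point at 160 mm). In press axes: x = 15 - 160 cos(0.65 - angle), y = 80, z = 190 + 160 sin(0.65 - angle) mm. Pinch it across the press's y from above, or push it down from above
- lever_pivot (a point): on the lever's turning axis (parallel to the press's y) in the lever's plane: press (15, 80, 190) mm, axes as the press. The steel bar between pivot and grip is 12 mm thick; behind the pivot a short end with a 34 mm ball. The lever moves the ram down 20 mm per rad
- spare_die: bystander: spare steel die without tray, cylinder 44 mm diameter, 56 mm high with its plunger, standing on the bench beside the press, 105 to 125 mm from the tray's line, on the side away from the lever; origin under its centre
- spatula: bystander: flat steel spatula with black handle, 185 mm long, up to 7 mm thick, lying on the bench beside the tongue on the lever's side; origin under its middle
- salt_jar: bystander: amber jar with black cap, 56 mm diameter, 85 mm high, standing beside the press column; origin under its centre
- mortar: bystander: white mortar, 90 mm diameter, 44 mm high, with its pestle lying in it (up to 100 mm high); origin under its centre
- vial_rack: bystander: white rack 95 x 150 mm with black-capped vials, 60 mm high; origin under its centre
- round_flask: bystander: round-bottomed glass flask in a cork ring of 110 mm diameter, 155 mm high; origin under its centre
- wash_bottle: bystander: white wash bottle, 68 mm diameter, 178 mm high with its spout; origin under its centre
There are look-alikes about, which are no part of the job. What is shaped like the tray but pink or red is not meant.

How it is judged:
By the outcome, as a careful person would: the job done as asked, in the order asked, and still so for the second after the job is handed in, while the arm keeps its last pose, push and grip.
It also fails if it takes over 64 s, if anything falls off the work surface, if the arm or the gripper's body presses on something with over 40 N, if the wrist force passes 120 N, or if a joint passes its speed limit or range.

## Robot

A 6-joint arm with a two-finger parallel gripper is mounted at the origin on the work surface. World frame = base frame: x ahead of the robot, y to its left, z up, the work surface at z = 0. Lengths are in mm, angles in rad, forces in N, time in s.
With the tool pointing down it reaches from about 250 to 775 mm from the base axis. Payload 8.9 kg.
Tool frame: the origin (TCP) lies at the very end of the fingers, on their centre line; the grasp point (between the pads) lies 19 mm behind it; z points along the fingers, y is the direction in which the jaws open and shut (so a half turn about z gives the same grasp; the last joint's range is limited). The gripper opens to 85 mm and grips with 20 to 120 N. Pads are 22 mm wide; open, the fingers measure 114 mm over their backs; the gripper's body (76 mm by 85 mm) begins 54 mm behind the grasp point. The pads swing forward as they close: fully open they stand 13 mm farther back than shut.
Start: joints at [-0.139, 0.291, -0.153, 1.127, 0, 1.431], TCP at [524.999, 0.004, 231.305] pointing down, gripper open.
Joint ranges: [-2.52, 2.52], [-0.91, 1.74], [-1.3, 1.37], [-1.96, 2.02], [-1.52, 1.47], [-3.14, 3.14]. Speed limits (rad/s): [2.22, 2.22, 2.79, 3.14, 3.14, 3.14].

## Interface

Orientations are given as a unit quaternion [w, x, y, z].
In Python, from station import * gives the robot as it stands.
- The arm moves only by the tool play_rows, never from a script. Its argument "commands" is a list of rows, each a list of 5 numbers: the gripper's target within -1 to 1 (shut at 1, half-way at 0, fully open at -1), then the shift along the world's x, y, z in cm, then the turn about the world's z in rad. In form: [[jaw, x, y, z, spin], ...]. A call has 1 to 20 rows; each row is the pose to reach, as a shift and turn from the pose measured when the call began; what a row does not reach only later rows make up. A row lasts 1/10 s, in which the tool goes at most 50 mm and 8.59 degrees, less where a joint would pass 70% of its speed; a pose out of reach is approached as far as the arm can. A call with a gripper value outside its range is refused whole. The fingers move at their own pace and stop on an object; "force" is the grip in N (left out, the last holds). Time passes only in rows, so rows that repeat a pose let the fingers close. It gives the time, the measured TCP pose, the force and the opening at its end, in the units of the state.
- read_state(): the state, without advancing time (a new reading comes with each control period).
- grab_frame(name): name is "scene" or "side" or "wrist"; returns the picture (400x640x3 uint8, red, green, blue); there is no depth.
- calibration(name): a dict with "fx", "fy", "cx", "cy" (pixels), "rvec" (rotation vector, rad) and "tvec" (3), from world to camera coordinates, as OpenCV has them; the wrist camera has in their place "hand_eye" (4x4, takes a point from camera to tool coordinates, whose origin is the TCP and whose axes are the flange's). Camera axes: x right, y down, z forward; pixel columns grow to the right and rows downward; lengths in mm; the calibration is good to about 2 mm. A picture is of the moment at which its call begins: read the wrist's pose just before it. calibration takes no time and is no camera call.
- close_job(): hands the job in, once; it reports no verdict.
Trained networks look in the newest picture that a camera, given by its name, has taken for a name from the list of things; names that differ only in an ending like _2 or _b are one class to them, and where a whole thing is asked for, a point or a joint stands for the part that bears it (a point fixed in the world has none). Each returns a list of dicts, best first, with "conf" (0 to 1); they miss things now and then, are a little off and sometimes report something else, mostly with a low value. They report only what shows in the picture. A call takes as long as a camera call. They do not tell look-alikes from the thing itself.
- boxes_of(name, camera): "xyz" ([x, y, z] in mm, in the coordinates of the camera as it stood for that picture, good to about 4 mm: the middle of the surface that is visible of it).
- regions_of(name, camera): "mask" (400x640 bool, what is visible of it).
The state is a dict: "clock": time; "joint_pos": joint angles; "joint_velocities": joint speeds; "effort": joint torques, N m; "tcp_pos": TCP position; "tcp_rot": TCP orientation; "contact_force": force on the tool from outside, world axes, zero at the start; "ft_torque": the same for the moment, N m; "gripper_width": finger opening in mm.
Only numpy, scipy, OpenCV 4.12 (cv2) and the standard library are available. Lean on these libraries where they do the work, as an engineer would, in place of code of your own. Each camera call takes 0.05 s, during which the arm holds its last target.

## Working session

There is one attempt and no reset: what is moved stays moved. The work goes in short steps, Python scripts to look and compute and a tool call to move; the robot and the scene stay as the last step left them, time stands still between calls to the robot, and variables do not carry over. Pictures are saved under pics/ and viewed, and the job is handed in when it is done.

Besides the shell and the picture viewer there is one more tool, called in YAML: its name, and indented under it one key for each argument. play_rows: Moves the arm, as the interface text tells. Its arguments: {"type":"object","properties":{"commands":{"type":"array","items":{"type":"array","items":{"type":"number"}}},"force":{"type":"number"}},"required":["commands"]}

```bash
ls; mkdir -p pics
python3 - <<'E'
from station import *
import cv2
s=read_state();print(s)
for n in("scene","side","wrist"):
    f=grab_frame(n);cv2.imwrite(f"pics/a_{n}.png",f[:,:,::-1]);print(n,calibration(n))
    for o in("press","tray","lever_grip","tray_tab","lever_pivot"):
        try:print(o,[(round(b["conf"],2),[round(v) for v in b["xyz"]]) for b in boxes_of(o,n)])
        except Exception as e:print(o,e)
E
```

```text
pics
{'clock': 0.0, 'joint_pos': array([-1.39324286e-01,  2.91254504e-01, -1.54150559e-01,  1.12669105e+00,
        2.53438308e-05,  1.43151264e+00]), 'joint_velocities': array([-0.00117995, -0.00076703,  0.00031   , -0.00066304, -0.00126691,
        0.00049668]), 'effort': array([-3.46096487e-03, -5.37150800e+01,  3.31364536e+01,  1.60375424e-02,
       -3.39078597e-04,  1.08972756e-05]), 'tcp_pos': array([5.24554405e+02, 6.18527462e-02, 2.30736651e+02]), 'tcp_rot': array([-5.26531625e-04,  7.07120993e-01,  7.07092270e-01, -3.81165404e-04]), 'contact_force': array([-0.44526684, -0.03414484, -0.272655  ]), 'ft_torque': array([-0.00018043,  0.02624876,  0.01510434]), 'gripper_width': 85.11753344130862}
scene {'fx': 493.05999165065293, 'fy': 493.05999165065293, 'cx': 313.4470201392919, 'cy': 195.58236312723156, 'rvec': array([ 1.96913888,  1.55064009, -0.57058378]), 'tvec': array([-126.38704594, -251.27567945, 1796.0949193 ])}
press [(0.9, [130, 92, 1280])]
tray [(0.89, [-341, -24, 1580]), (0.72, [18, 172, 1387]), (0.72, [245, -161, 1712]), (0.48, [127, 92, 1281])]
lever_grip [(0.96, [
[... 628 characters left out ...]
 {'fx': 323.8549270393934, 'fy': 323.8549270393934, 'cx': 317.49199791290687, 'cy': 198.73425908688108, 'hand_eye': array([[-1.16200763e-04, -9.45928971e-01, -3.24373809e-01,
         8.46698155e+01],
       [ 9.99999289e-01,  2.75028562e-04, -1.16026064e-03,
         6.28852121e-01],
       [ 1.18673622e-03, -3.24373713e-01,  9.45928267e-01,
        -1.42007374e+02],
       [ 0.00000000e+00,  0.00000000e+00,  0.00000000e+00,
         1.00000000e+00]])}
press [(0.83, [64, -40, 131])]
tray [(0.92, [-260, 169, 442]), (0.7, [71, -14, 363])]
lever_grip [(0.93, [12, -40, 143])]
tray_tab [(0.96, [73, -19, 357]), (0.77, [-257, 171, 446])]
lever_pivot [(0.85, [60, -43, 132]), (0.54, [81, -38, 291])]
```

View pics/a_scene.png

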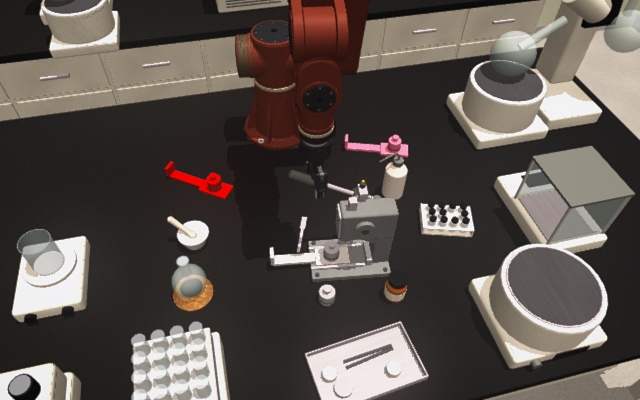

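View pics/a_side.png

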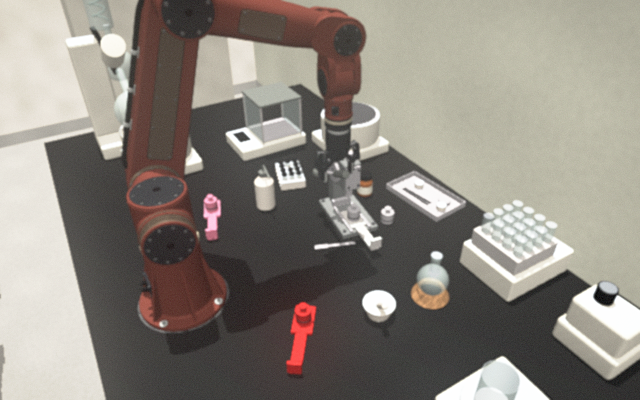

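View pics/a_wrist.png

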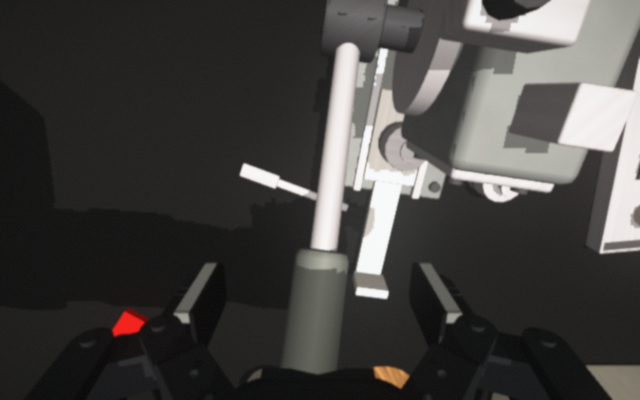

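The wrist view shows the true (white/grey) tray with its tab at about (372,287) and the lever grip directly under the hand at (315,310). The red tray (scene 200,182) and the pink one (scene 377,147) are look-alikes. The white one lies in the press, at scene (290,257). Next I'll measure.

```bash
cat > h.py <<'E'
import numpy as np, cv2
from scipy.spatial.transform import Rotation as R
from station import *
def T_wc(name, s=None):
    c=calibration(name)
    if name=="wrist":
        q=s["tcp_rot"];M=np.eye(4);M[:3,:3]=R.from_quat([q[1],q[2],q[3],q[0]]).as_matrix();M[:3,3]=s["tcp_pos"]
        return M@c["hand_eye"]
    M=np.eye(4);M[:3,:3]=R.from_rotvec(c["rvec"]).as_matrix();M[:3,3]=c["tvec"];return np.linalg.inv(M)
def K(name):
    c=calibration(name);return np.array([[c["fx"],0,c["cx"]],[0,c["fy"],c["cy"]],[0,0,1.]])
def proj(P,name,s=None):
    M=np.linalg.inv(T_wc(name,s));P=np.atleast_2d(P)
    p=(M[:3,:3]@P.T).T+M[:3,3];u=p@K(name).T;return u[:,:2]/u[:,2:]
def onplane(uv,z,name,s=None):
    M=T_wc(name,s);d=M[:3,:3]@np.linalg.solve(K(name),[uv[0],uv[1],1.]);o=M[:3,3]
    return o+d*(z-o[2])/d[2]
def press2w(p,pose):
    x,y,a=pose;p=np.atleast_2d(p).astype(float);c,s=np.cos(a),np.sin(a)
    return np.c_[x+c*p[:,0]-s*p[:,1],y+s*p[:,0]+c*p[:,1],p[:,2]]
E
python3 - <<'E'
from h import *
s=read_state()
for n in("scene","side","wrist"):
    f=grab_frame(n)
    M=T_wc(n,s)
    for o in("press","tray","lever_grip","tray_tab","spare_die","spatula","salt_jar","round_flask","mortar","wash_bottle","vial_rack"):
        print(n,o,[(round(b["conf"],2),(M[:3,:3]@b["xyz"]+M[:3,3]).round().tolist()) for b in boxes_of(o,n)])
f=grab_frame("scene")
c=cv2.resize(f[170:310,240:420],None,fx=4.4,fy=4.2,interpolation=cv2.INTER_CUBIC);cv2.imwrite("pics/crop1.png",c[:,:,::-1])
E
```

```text
scene press [(0.69, [644.0, 102.0, 164.0])]
scene tray [(0.77, [606.0, -0.0, 31.0]), (0.72, [249.0, -285.0, 7.0]), (0.62, [210.0, 332.0, 8.0])]
scene lever_grip [(0.66, [530.0, 40.0, 239.0]), (0.22, [568.0, 398.0, 37.0])]
scene tray_tab [(0.86, [604.0, -1.0, 29.0]), (0.71, [247.0, -284.0, 11.0]), (0.71, [643.0, -358.0, 80.0]), (0.64, [214.0, 332.0, 17.0])]
scene spare_die [(0.81, [728.0, -18.0, 37.0])]
scene spatula [(0.48, [494.0, -25.0, 4.0]), (0.29, [416.0, 280.0, 97.0])]
scene salt_jar [(0.76, [768.0, 160.0, 67.0]), (0.5, [728.0, -16.0, 36.0])]
scene round_flask [(0.64, [644.0, -358.0, 82.0])]
scene mortar [(0.95, [448.0, -341.0, 44.0])]
scene wash_bottle [(0.61, [417.0, 281.0, 93.0]), (0.5, [606.0, -3.0, 32.0])]
scene vial_rack [(0.62, [573.0, 396.0, 36.0])]
side press [(0.73, [593.0, 66.0, 48.0]), (0.19, [541.0, 365.0, 32.0])]
side tray [(0.98, [229.0, -294.0, 6.0]), (0.94, [204.0, 331.0, 11.0]), (0.73, [505.0, -39.0, 2.0]), (0.72, [593.0, -14.0, 31.0]), (0.63, [390.0, 264.0, 78.0]), (0.61, [441.0, -345.0, 40.0])]
side lever_grip [(0.64, [530.0, 81.0, 219.0])]
side tray_tab [(0
[... 301 characters left out ...]
4.0, 40.0])]
side wash_bottle [(0.7, [389.0, 265.0, 81.0]), (0.46, [591.0, 67.0, 47.0])]
side vial_rack [(0.75, [542.0, 370.0, 37.0]), (0.63, [594.0, 70.0, 43.0])]
wrist press [(0.66, [589.0, 81.0, 237.0])]
wrist tray [(0.93, [597.0, -22.0, 25.0]), (0.73, [260.0, -218.0, 10.0])]
wrist lever_grip [(0.67, [542.0, 79.0, 223.0])]
wrist tray_tab [(0.91, [593.0, -12.0, 27.0]), (0.6, [270.0, -223.0, 10.0])]
wrist spare_die [(0.67, [715.0, -18.0, 43.0])]
wrist spatula [(0.87, [479.0, -22.0, 1.0])]
wrist salt_jar [(0.35, [596.0, -21.0, 26.0])]
wrist round_flask [(0.7, [633.0, -314.0, 7.0])]
wrist mortar [(0.58, [438.0, -309.0, 10.0])]
wrist wash_bottle [(0.21, [595.0, -9.0, 30.0])]
wrist vial_rack []
```

View pics/crop1.png

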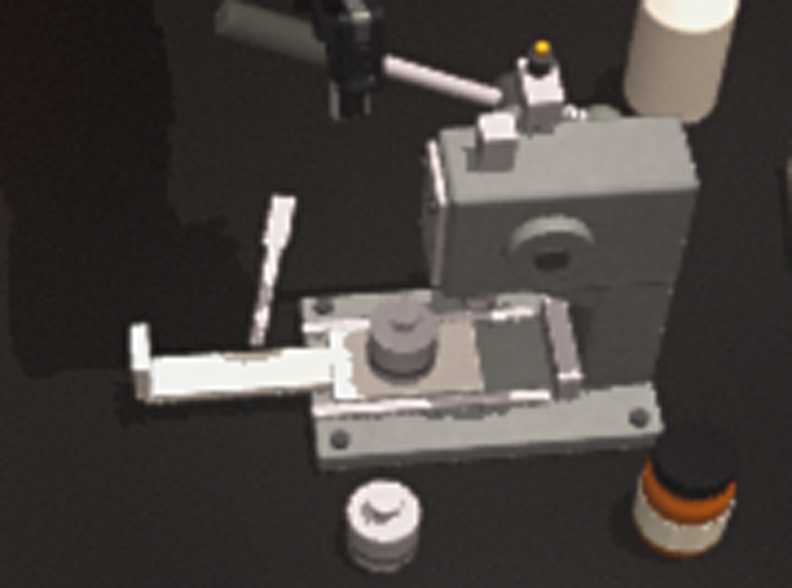

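```bash
cat > fit.py <<'E'
from h import *
from scipy.optimize import least_squares
s=read_state()
pts=[([-120,65,20],(302,298)),([-120,-65,20],(319,458)),([100,-65,20],(661,430)),([100,-30,235],(696,187)),([-50,-30,235],(443,200)),([100,30,235],(682,121)),
 ([35,35,45],(546,300)),([35,-35,45],(562,380))]
P=np.array([p for p,_ in pts],float);U=np.array([(240+c[0]/4.4,170+c[1]/4.2) for _,c in pts])
f=lambda q:(proj(press2w(P,q),"scene")-U).ravel()
r=least_squares(f,[620,130,1.57],loss="soft_l1",x_scale=[1,1,.01]);print(r.x,r.fun.reshape(-1,2).round(1))
q=r.x
# tray tab top outer corners z 65, crop
for c in((131,326),(150,350),(148,322),(158,345)):
    w=onplane((240+c[0]/4.4,170+c[1]/4.2),65,"scene");a=q[2];d=w[:2]-q[:2]
    print("tabtop",w.round(),"press", (np.cos(a)*d[0]+np.sin(a)*d[1]).round(1),(-np.sin(a)*d[0]+np.cos(a)*d[1]).round(1))
for n in ("scene","wrist"):
    im=grab_frame(n)[:,:,::-1].copy()
    def dr(p,col):
        for u in proj(press2w(p,q),n,s):
            cv2.circle(im,(int(round(u[0])),int(round(u[1]))),2,col,-1)
    dr(P,(0,0,255));dr([[-120,29.5,28],[30,29.5,28],[-120,-29.5,28],[30,-29.5,28]],(0,255,0))
    for an in(0,.1,.2): 
        for L in(115,160,205):dr([[15-L*np.cos(.65-an),80,190+L*np.sin(.65-an)]],(255,int(255*an*5),0))
    dr([[15,80,190]],(255,0,255))
    if n=="scene": im=cv2.resize(im[160:300,240:420],None,fx=4,fy=4)
    cv2.imwrite(f"pics/fit_{n}.png",im)
E
python3 fit.py
```

```text
[619.38931052  90.95307102   1.41757776] [[-0.3 -0.4]
 [-0.3 -0.1]
 [ 1.2  1.1]
 [ 1.9  0.1]
 [-0.5  0.7]
 [ 0.3 -2.3]
 [-0.7 -1. ]
 [-0.4  0.4]]
tabtop [ 568. -135.   65.] press -231.0 16.7
tabtop [ 589. -127.   65.] press -219.8 -3.3
tabtop [ 567. -124.   65.] press -220.3 19.1
tabtop [ 586. -121.   65.] press -214.7 0.3
```

View pics/fit_scene.png

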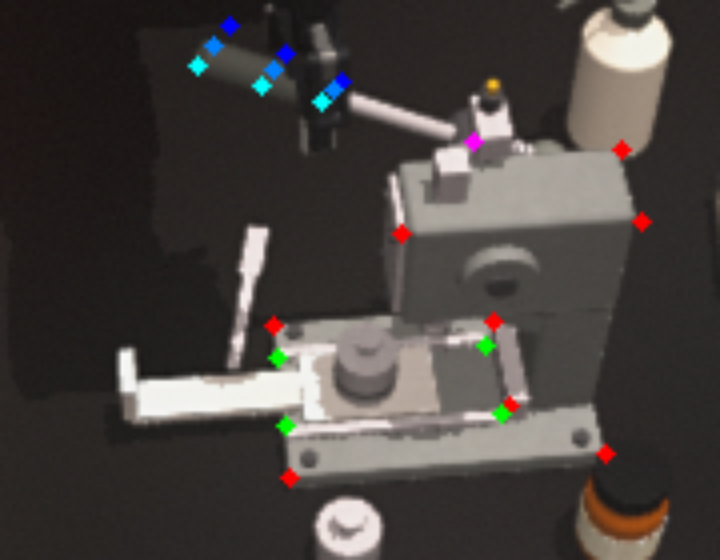

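View pics/fit_wrist.png

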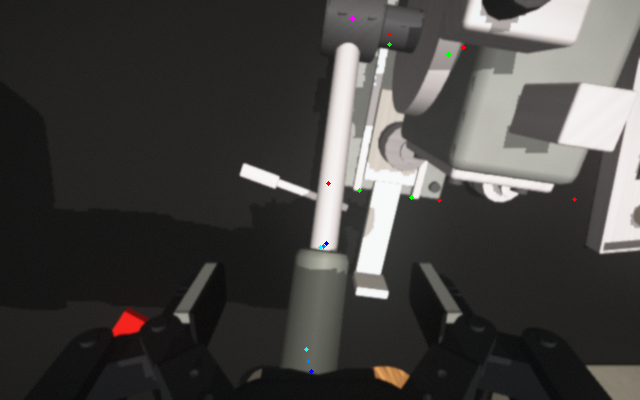

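Run:
```python
import cv2
c=cv2.imread("pics/a_wrist.png")[20:320,230:470]
cv2.imwrite("pics/cw1.png",cv2.resize(c[:150],None,fx=3.3,fy=3.3,interpolation=cv2.INTER_CUBIC));cv2.imwrite("pics/cw2.png",cv2.resize(c[150:],None,fx=3.3,fy=3.3,interpolation=cv2.INTER_CUBIC))
```

```text
(no output)
```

View pics/cw1.png

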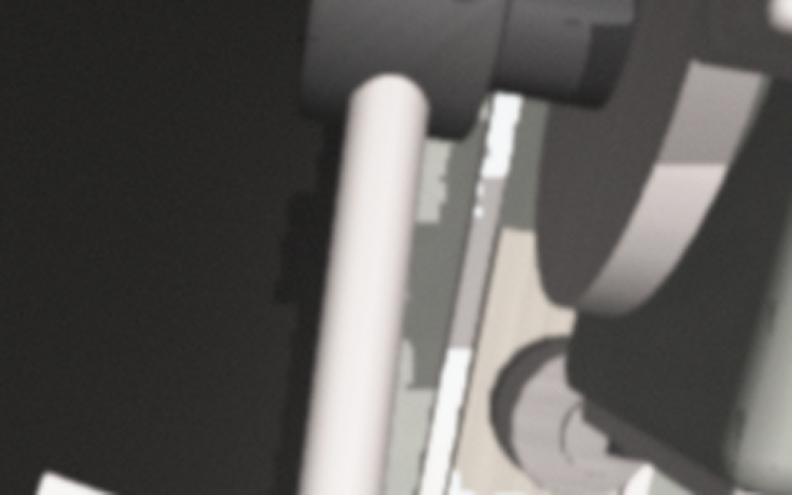

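View pics/cw2.png

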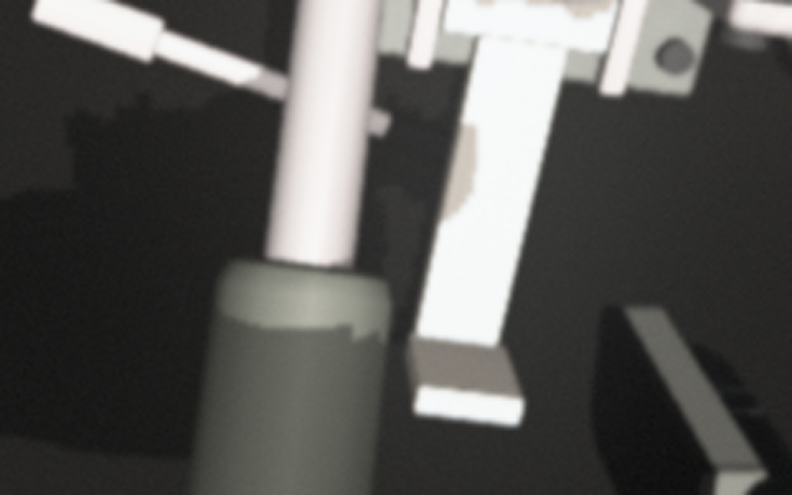

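```bash
cat > fit2.py <<'E'
from h import *
from scipy.optimize import least_squares
s={'tcp_pos':np.array([524.55,0.06,230.74]),'tcp_rot':np.array([-5.3e-4,.70712,.70709,-3.8e-4])}
S=[([-120,65,20],(302,298)),([-120,-65,20],(319,458)),([-50,-30,235],(443,200)),([35,35,45],(546,300)),([35,-35,45],(562,380)),([100,30,235],(682,121))]
W=[([-120,-65,20],(692,95)),([-120,29.5,28],(431,68)),([-120,-29.5,28],(601,93))]
# tab in tray coordinates: top outer/inner corners
TW=[([-170,18,45],(413,413)),([-170,-18,45],(520,425)),([-160,18,45],(415,388)),([-160,-18,45],(523,400)),([-160,15,10],(413,338)),([-160,-15,10],(500,346))]
TS=[([-170,18,45],(131,326)),([-170,-18,45],(134,358)),([-160,-18,45],(151,350))]
us=lambda L:np.array([(240+c[0]/4.4,170+c[1]/4.2) for _,c in L]);uw=lambda L:np.array([(230+c[0]/3.3,170+c[1]/3.3) for _,c in L])
pp=lambda L:np.array([p for p,_ in L],float)
def f(v):
    q=v[:3];ang=v[4];tr=np.array([-15-v[3],0,20.])
    g=[[15-115*np.cos(.65-ang),80,190+115*np.sin(.65-ang)]]
    Lw=np.array([[230+303/3.3,170+268/3.3]])
    return np.r_[(proj(press2w(pp(S),q),"scene")-us(S)).ravel(),(proj(press2w(pp(TS)+tr,q),"scene")-us(TS)).ravel(),
     .7*(proj(press2w(pp(W),q),"wrist",s)-uw(W)).ravel(),.7*(proj(press2w(pp(TW)+tr,q),"wrist",s)-uw(TW)).ravel(),.7*(proj(press2w(g,q),"wrist",s)-Lw).ravel()]
r=least_squares(f,[619,91,1.42,45,.1],loss="soft_l1",x_scale=[1,1,.01,1,.1])
print(r.x.round(3));print(r.fun.reshape(-1,2).round(1).tolist())
q=r.x
for n,p in (("tab",[-185-q[3],0,47.5]),("home tab",[-185,0,47.5]),("pivot",[15,80,190]),("stop",[35,0,30])): print(n,press2w(p,q[:3])[0].round(1))
for a in(q[4],.34,.54,.74,.84,.94):print(a,press2w([15-160*np.cos(.65-a),80,190+160*np.sin(.65-a)],q[:3])[0].round(1))
E
python3 fit2.py
```

```text
[6.19188e+02 9.05540e+01 1.42000e+00 4.55170e+01 1.71000e-01]
[[-0.5, -0.3], [-0.4, -0.0], [-0.6, 0.7], [-0.9, -1.1], [-0.6, 0.4], [0.1, -2.4], [-0.0, -0.2], [-0.2, 3.0], [-0.4, 4.6], [0.1, 1.0], [-0.4, -0.1], [-0.3, -0.1], [0.1, -0.0], [-0.6, 0.3], [0.8, -0.0], [0.2, 0.4], [0.7, -1.0], [-0.8, -0.4], [0.1, -1.6]]
tab [ 584.6 -137.4   47.5]
home tab [591.4 -92.4  47.5]
pivot [542.3 117.4 190. ]
stop [624.4 125.2  30. ]
0.17076872742627136 [521.  -23.  263.8]
0.34 [519.5 -33.3 238.8]
0.54 [518.5 -39.8 207.6]
0.74 [518.4 -40.2 175.6]
0.84 [518.8 -38.  159.8]
0.94 [519.3 -34.2 144.2]
```

Run:
```python
from h import *
for h in(0,73,150,200,250,300,350,400):print(h,proj([524.5,0,230+h],"side").round(),proj([524.5,0,230+h],"scene").round())
```

```text
0 [[337. 180.]] [[314. 188.]]
73 [[337. 160.]] [[315. 168.]]
150 [[338. 137.]] [[315. 146.]]
200 [[338. 121.]] [[315. 130.]]
250 [[338. 105.]] [[316. 113.]]
300 [[338.  88.]] [[316.  94.]]
350 [[338.  70.]] [[317.  75.]]
400 [[338.  51.]] [[317.  54.]]
```

play_rows:
  commands:
    - [-1,0,0,3,0]
    - [-1,0,0,6,0]
    - [-1,0,0,9,-0.05]
    - [-1,0,0,11,-0.15]
    - [-1,0,0,11,-0.15]

```text
clock: 3.35
tcp_pos: [526.2, -0.1, 344.0]
tcp_rot: [0.002, 0.759, 0.651, 0.002]
contact_force: [0.2, -0.5, -0.9]
gripper_width: 85.4
```

play_rows:
  commands:
    - [1,1.2,-4,0,0]
    - [1,2.4,-8,0,0]
    - [1,3.8,-13,0,0]
    - [1,5.2,-18,0,0]
    - [1,5.2,-18,-4,0]
    - [1,5.2,-18,-8,0]
    - [1,5.2,-18,-12,0]
    - [1,5.2,-18,-16,0]
    - [1,5.2,-18,-20,0]
    - [1,5.2,-18,-24,0]
    - [1,5.2,-18,-27,0]
    - [1,5.2,-18,-29,0]
    - [1,5.2,-18,-30,0]
    - [1,5.2,-18,-30,0]
    - [1,5.2,-18,-30,0]
  force: 40

```text
clock: 4.85
tcp_pos: [578.6, -180.3, 44.7]
tcp_rot: [0.002, 0.759, 0.651, 0.002]
contact_force: [0.1, -0.3, 0.3]
gripper_width: -0.2
```

Run:
```python
from h import *
s=read_state();print(s["tcp_pos"],s["contact_force"])
for n in("scene","wrist"):
    f=grab_frame(n);cv2.imwrite(f"pics/b_{n}.png",f[:,:,::-1])
    if n=="scene":cv2.imwrite("pics/b_scene.png",cv2.resize(f[160:300,240:420],None,fx=4,fy=4)[:,:,::-1])
```

```text
[ 578.59416868 -180.30567207   44.68048478] [ 0.11837751 -0.32257575  0.3162949 ]
```

View pics/b_scene.png

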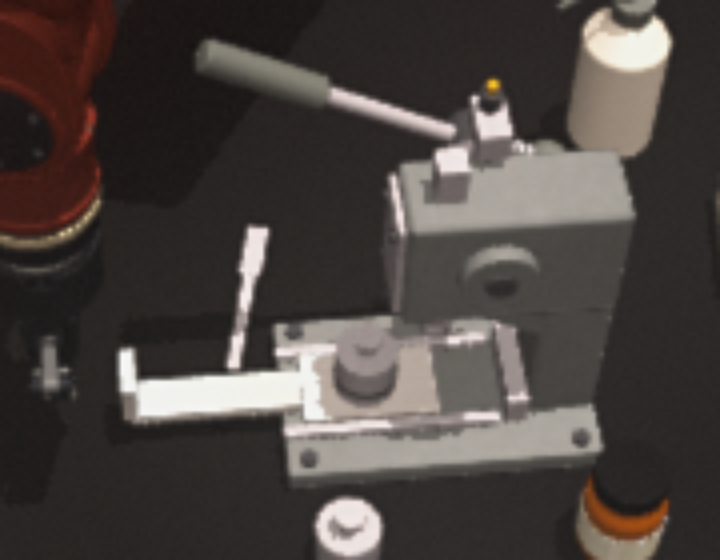

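View pics/b_wrist.png

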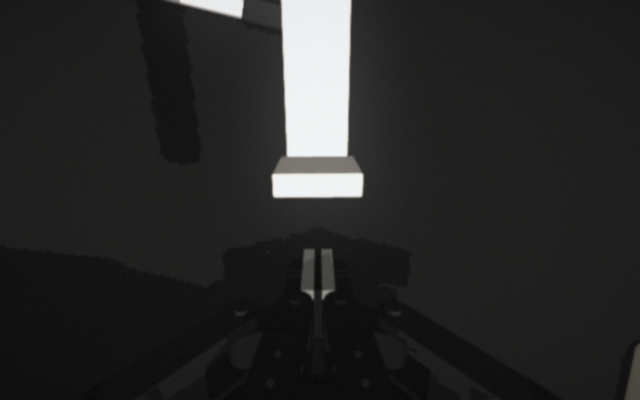

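The tab is centred on the closed fingers (tab and fingers both at column 318), and the yaw is aligned. I'll push along (0.15, 0.99).

play_rows:
  commands:
    - [1,0.15,1,0,0]
    - [1,0.3,2,0,0]
    - [1,0.38,2.5,0,0]
    - [1,0.45,3,0,0]
    - [1,0.53,3.5,0,0]
    - [1,0.6,4,0,0]
    - [1,0.68,4.5,0,0]
    - [1,0.76,5,0,0]
    - [1,0.83,5.5,0,0]
    - [1,0.91,6,0,0]
    - [1,0.98,6.5,0,0]
    - [1,0.98,6.5,0,0]

```text
clock: 6.15
tcp_pos: [589.0, -115.0, 45.4]
tcp_rot: [0.003, 0.759, 0.651, 0.002]
contact_force: [0.4, -0.7, 1.6]
gripper_width: 0.1
```

Run:
```python
from h import *
s=read_state();print(s["tcp_pos"],s["contact_force"])
f=grab_frame("scene");cv2.imwrite("pics/c_scene.png",cv2.resize(f[160:300,240:420],None,fx=4,fy=4)[:,:,::-1])
```

```text
[ 589.04820734 -114.97979191   45.39022423] [ 0.36091402 -0.713204    1.57203179]
```

View pics/c_scene.png

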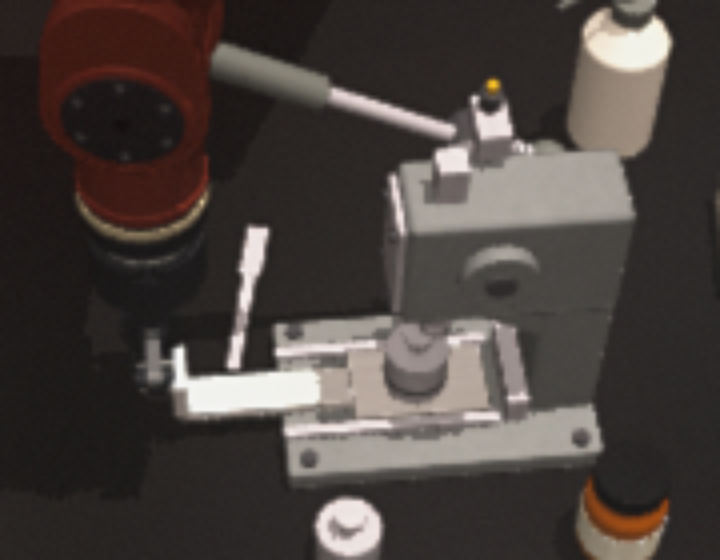

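play_rows:
  commands:
    - [1,0.03,0.2,0,0]
    - [1,0.06,0.4,0,0]
    - [1,0.09,0.6,0,0]
    - [1,0.12,0.8,0,0]
    - [1,0.12,0.8,0,0]

```text
clock: 6.7
tcp_pos: [590.2, -106.6, 45.3]
tcp_rot: [0.002, 0.759, 0.652, 0.002]
contact_force: [0.3, -2.9, 1.4]
gripper_width: -0.2
```

play_rows:
  commands:
    - [1,0.02,0.15,0,0]
    - [1,0.04,0.3,0,0]
    - [1,0.04,0.3,0,0]

```text
clock: 7.0
tcp_pos: [590.7, -104.8, 45.3]
tcp_rot: [0.003, 0.759, 0.651, 0.002]
contact_force: [-1.8, -9.6, 1.1]
gripper_width: -0.5
```

play_rows:
  commands:
    - [1,0.02,0.15,0,0]
    - [1,0.04,0.25,0,0]
    - [1,0.04,0.25,0,0]

```text
clock: 7.3
tcp_pos: [591.2, -104.8, 45.5]
tcp_rot: [0.005, 0.759, 0.651, 0.0]
contact_force: [-1.5, -16.1, 0.1]
gripper_width: 0.4
```

Run:
```python
from h import *
s=read_state();print(s["tcp_pos"],s["contact_force"])
f=grab_frame("scene");cv2.imwrite("pics/d_scene.png",cv2.resize(f[220:300,260:400],None,fx=5.7,fy=5.7,interpolation=cv2.INTER_CUBIC)[:,:,::-1])
```

```text
[ 591.2251014  -104.80576128   45.48021513] [ -1.5416273 -16.1067427   0.0911838]
```

View pics/d_scene.png

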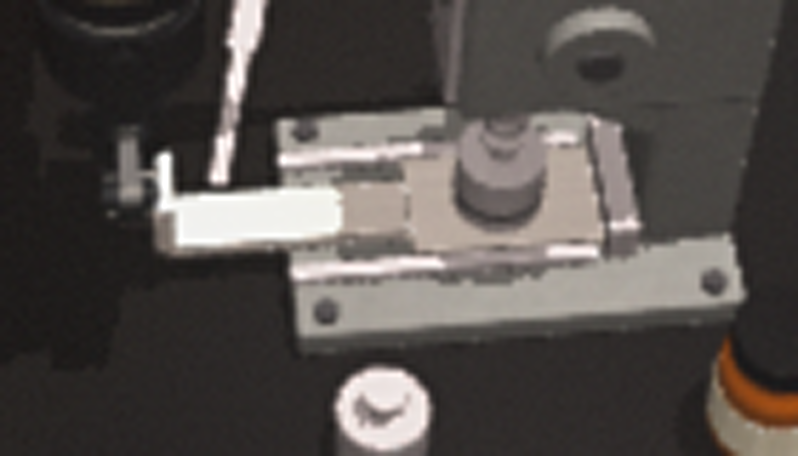

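The tray stopped at y = -104.8 mm (predicted -104), with the force rising to 16 N, well above its 3–8 N friction. The picture shows the back edge against the stop at about (600,190). Now I'll back off, lift, and look at the lever.

play_rows:
  commands:
    - [1,-0.15,-1,0,0]
    - [1,-0.45,-3,0,0]
    - [1,-0.75,-5,0,0]
    - [1,-0.75,-5,4,0]
    - [1,-0.75,-5,8,0]
    - [1,-0.75,-5,12,0]
    - [1,-0.75,-5,16,0]
    - [1,-0.75,-5,20,0]
    - [1,-0.75,-5,24,0]
    - [1,-0.75,-5,28,0]
    - [-1,-0.75,-5,31,0]
    - [-1,-2,-3,31,0]
    - [-1,-3.5,0,31,0]
    - [-1,-5,3,31,0]
    - [-1,-6.5,6,31,0]
    - [-1,-7,8,31,0]
    - [-1,-7,8,31,0]
    - [-1,-7,8,31,0]

```text
clock: 9.15
tcp_pos: [521.2, -24.3, 355.5]
tcp_rot: [0.005, 0.759, 0.651, 0.0]
contact_force: [0.1, -0.3, 0.0]
gripper_width: 85.7
```

Run:
```python
from h import *
s=read_state();print(s["tcp_pos"],s["contact_force"],s["tcp_rot"])
q=[619.19,90.55,1.42]
for n in("wrist","scene","side"):
    im=grab_frame(n)[:,:,::-1].copy();im0=im.copy()
    for a,c in((.14,(0,0,255)),(.17,(0,255,0)),(.2,(255,255,0))):
        for L in(115,160,205):
            for rr in (-12,0,12):
                u=proj(press2w([15-L*np.cos(.65-a),80+rr,190+L*np.sin(.65-a)],q),n,s)[0];cv2.circle(im,tuple(int(round(v)) for v in u),1,c,-1)
    if n=="scene":im=cv2.resize(im[150:290,240:420],None,fx=4,fy=4)
    cv2.imwrite(f"pics/e_{n}.png",im)
    M=T_wc(n,s);print(n,[(round(b["conf"],2),(M[:3,:3]@b["xyz"]+M[:3,3]).round().tolist()) for b in boxes_of("lever_grip",n)])
```

```text
[521.19953042 -24.30270665 355.48054294] [ 0.05471037 -0.3086162   0.01738519] [4.80362157e-03 7.58959903e-01 6.51119557e-01 3.37933533e-04]
wrist [(0.68, [537.0, 38.0, 241.0])]
scene [(0.56, [536.0, 14.0, 252.0])]
side [(0.74, [534.0, 100.0, 208.0])]
```

View pics/e_scene.png

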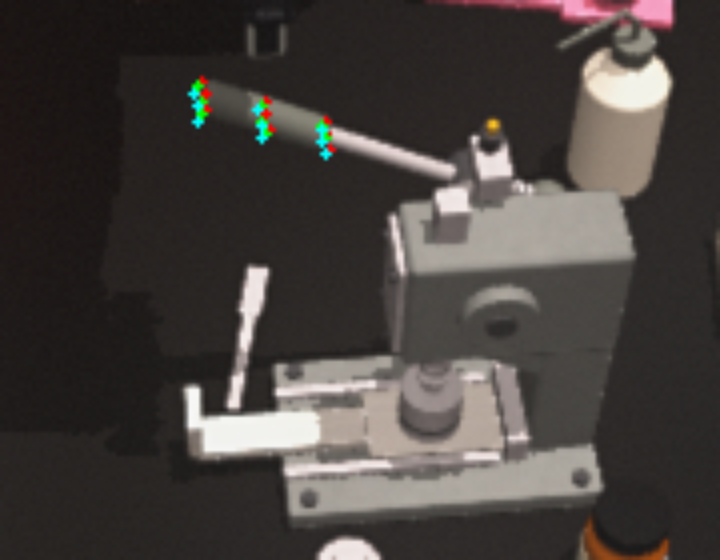

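View pics/e_wrist.png

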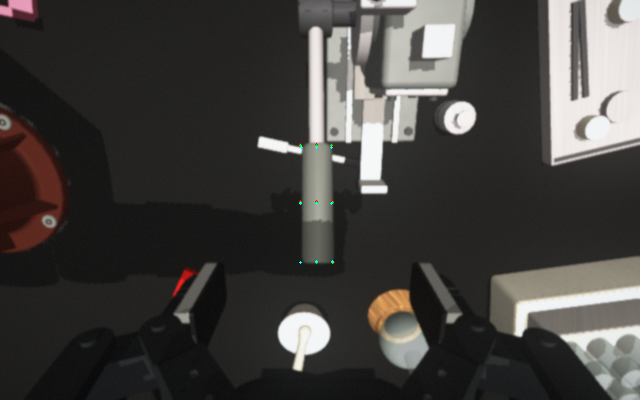

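The overlay fits the grip to within a pixel, putting the lever at about 0.155 rad. The tray still sits against the stop. I'll go down and pinch.

play_rows:
  commands:
    - [-1,0,0.05,-3,0]
    - [-1,0,0.1,-6,0]
    - [-1,0,0.2,-9,0]
    - [-1,0,0.2,-10,0]
    - [-1,0,0.2,-10.8,0]
    - [-1,0,0.2,-10.8,0]
    - [0.4,0,0.2,-10.8,0]
    - [0.4,0,0.2,-10.8,0]
    - [0.6,0,0.2,-10.8,0]
    - [1,0,0.2,-10.8,0]
    - [1,0,0.2,-10.8,0]
    - [1,0,0.2,-10.8,0]
  force: 50

```text
clock: 10.65
tcp_pos: [521.8, -23.6, 247.6]
tcp_rot: [0.005, 0.76, 0.65, 0.0]
contact_force: [0.2, -1.6, 1.3]
gripper_width: 22.3
```

```bash
cat > look.py <<'E'
import sys
from h import *
s=read_state();print(s["clock"],s["tcp_pos"].round(2),s["contact_force"].round(2),s["ft_torque"].round(2),s["gripper_width"])
q=[619.19,90.55,1.42]
f=grab_frame("scene")[:,:,::-1].copy();im=f[150:290,240:420]
cv2.imwrite(f"pics/{sys.argv[1]}.png",cv2.resize(im,None,fx=4,fy=4,interpolation=cv2.INTER_CUBIC))
E
python3 look.py f1
```

```text
10.65 [521.76 -23.55 247.57] [ 0.23 -1.61  1.32] [-0.24 -0.09  0.13] 22.265481812640623
```

View pics/f1.png

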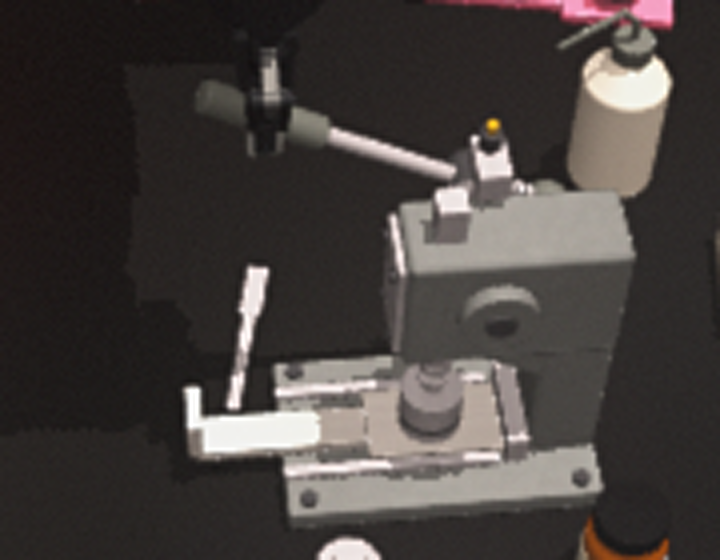

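play_rows:
  commands:
    - [1,-0.03,-0.22,-0.45,0]
    - [1,-0.07,-0.44,-0.9,0]
    - [1,-0.1,-0.65,-1.37,0]
    - [1,-0.12,-0.82,-1.8,0]
    - [1,-0.15,-1.0,-2.25,0]
    - [1,-0.17,-1.15,-2.72,0]
    - [1,-0.2,-1.3,-3.25,0]
    - [1,-0.22,-1.42,-3.75,0]
    - [1,-0.24,-1.55,-4.26,0]
    - [1,-0.24,-1.55,-4.26,0]

```text
clock: 11.7
tcp_pos: [519.5, -39.5, 204.3]
tcp_rot: [0.005, 0.76, 0.65, 0.0]
contact_force: [1.5, -2.5, 2.4]
gripper_width: 22.2
```

```bash
python3 look.py f2
```

```text
11.7 [519.47 -39.5  204.33] [ 1.48 -2.51  2.38] [-0.32 -0.29  0.15] 22.159195409052465
```

View pics/f2.png

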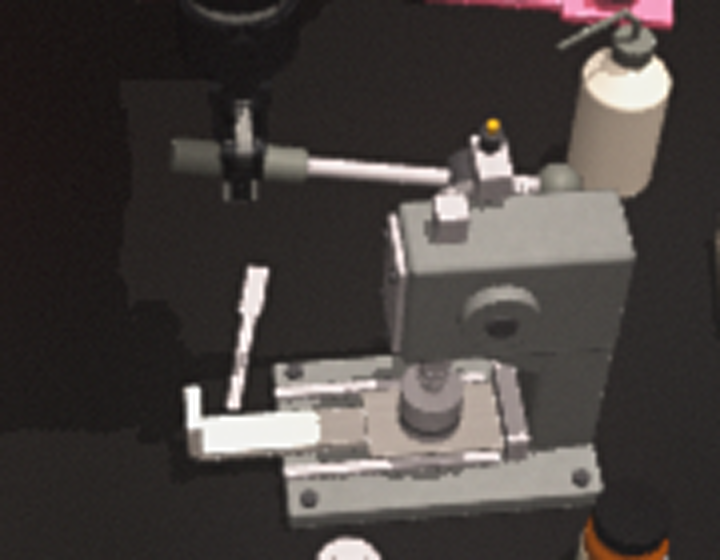

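play_rows:
  commands:
    - [1,-0.01,-0.07,-0.4,0]
    - [1,-0.02,-0.14,-0.8,0]
    - [1,-0.03,-0.2,-1.2,0]
    - [1,-0.04,-0.25,-1.58,0]
    - [1,-0.04,-0.28,-2.0,0]
    - [1,-0.05,-0.3,-2.4,0]
    - [1,-0.05,-0.33,-2.8,0]
    - [1,-0.05,-0.34,-3.12,0]
    - [1,-0.05,-0.34,-3.12,0]

```text
clock: 12.65
tcp_pos: [519.0, -42.9, 173.4]
tcp_rot: [0.006, 0.76, 0.65, 0.0]
contact_force: [-0.3, -2.4, 4.8]
gripper_width: 22.7
```

```bash
cat > look2.py <<'E'
import sys
from h import *
s=read_state();print(s["clock"],s["tcp_pos"].round(2),s["contact_force"].round(2),s["ft_torque"].round(2),s["gripper_width"])
q=[619.19,90.55,1.42];a0=float(sys.argv[2])
f=grab_frame("scene")[:,:,::-1].copy();im=f[150:290,240:420];im=cv2.resize(im,None,fx=4,fy=4,interpolation=cv2.INTER_CUBIC)
for a,c in((a0-.06,(0,0,255)),(a0,(0,255,0)),(a0+.06,(255,255,0))):
    pts=[(proj(press2w([15-L*np.cos(.65-a),80,190+L*np.sin(.65-a)],q),"scene")[0]-[240,150])*4 for L in(20,205)]
    cv2.line(im,tuple(int(v) for v in pts[0]),tuple(int(v) for v in pts[1]),c,1)
cv2.imwrite(f"pics/{sys.argv[1]}.png",im)
E
python3 look2.py f3 0.64
```

```text
12.65 [518.99 -42.89 173.42] [-0.32 -2.44  4.81] [-0.12 -0.01  0.19] 22.67393867566354
```

View pics/f3.png

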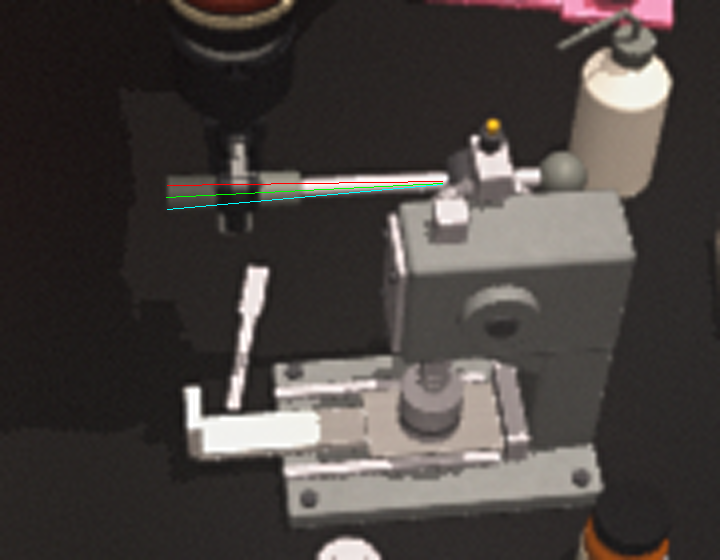

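Run:
```python
from h import *
q=[619.19,90.55,1.42]
out=[]
f=grab_frame("scene")[:,:,::-1].copy()
f3=cv2.resize(f[150:290,240:420],None,fx=4,fy=4,interpolation=cv2.INTER_CUBIC)
for im,a0 in((cv2.imread("pics/f1.png"),.155),(cv2.imread("pics/f2.png"),.44),(f3,.62)):
    # edge curves of cylinder surfaces: plot silhouettes for angle a: sample circle points of the tube at L
    im=cv2.resize(im[50:230,150:480],None,fx=2.4,fy=2.4)
    for a,c in((a0-.04,(0,0,255)),(a0,(0,255,0)),(a0+.04,(255,255,0))):
        ax=np.array([-np.cos(.65-a),0,np.sin(.65-a)]);n=np.array([np.sin(.65-a),0,np.cos(.65-a)])
        for L,rad in((203,12),(190,12),(120,12),(100,6),(60,6)):
            t=np.linspace(0,2*np.pi,90);C=np.array([15,80,190])+L*ax+rad*(np.outer(np.cos(t),n)+np.outer(np.sin(t),[0,1,0]))
            u=((proj(press2w(C,q),"scene")-[240,150])*4-[150,50])*2.4
            for k in(u[:,1].argmin(),u[:,1].argmax()):cv2.circle(im,tuple(int(round(v)) for v in u[k]),2,c,-1)
    out.append(im)
for i,o in enumerate(out):cv2.imwrite(f"pics/g{i}.png",o)
```

```text
(no output)
```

View pics/g0.png

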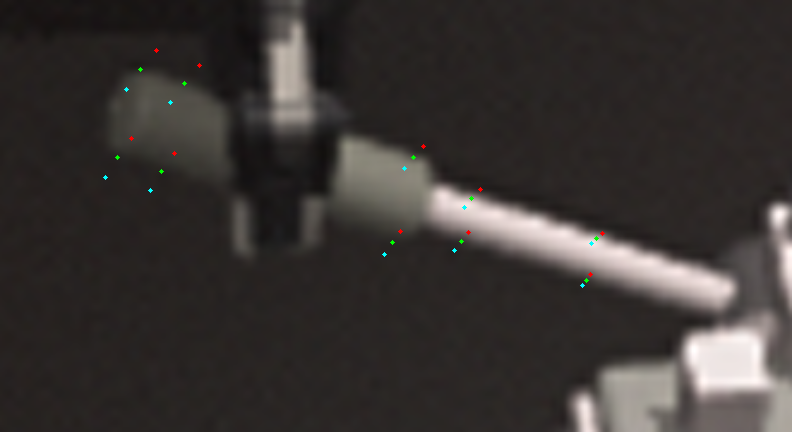

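View pics/g1.png

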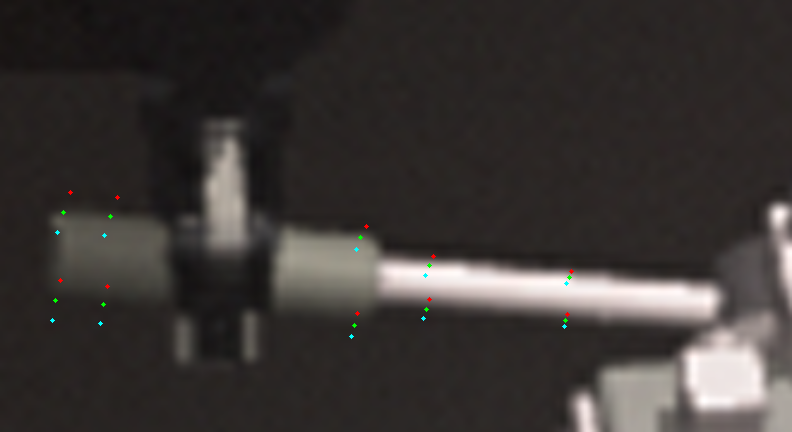

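View pics/g2.png

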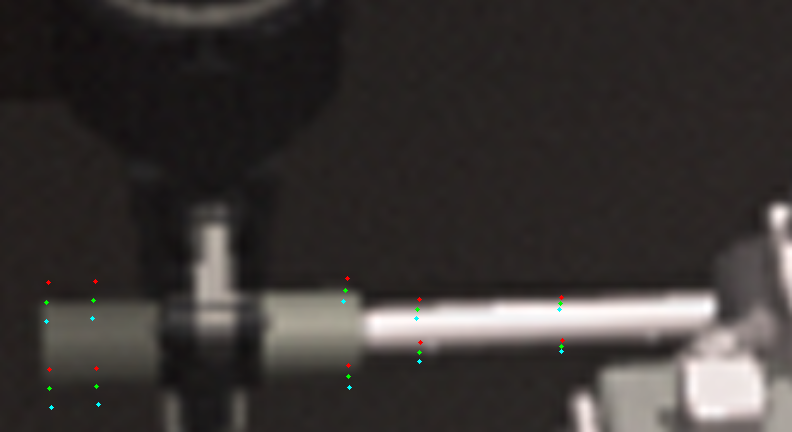

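Camera angles: about 0.15, 0.435 and 0.61 rad against hand-nominal 0.155, 0.44 and 0.64, so two clicks are done and the lag is slight. Next is the third click, in small steps.

play_rows:
  commands:
    - [1,0,0,0,0]
    - [1,0,0,-0.4,0]
    - [1,0,0.02,-0.8,0]
    - [1,0,0.04,-1.2,0]
    - [1,0.01,0.07,-1.6,0]
    - [1,0.02,0.12,-2.0,0]
    - [1,0.02,0.17,-2.4,0]
    - [1,0.03,0.2,-2.75,0]
    - [1,0.03,0.25,-3.0,0]
    - [1,0.03,0.25,-3.0,0]
  force: 70

```text
clock: 13.75
tcp_pos: [519.4, -40.3, 143.8]
tcp_rot: [0.006, 0.76, 0.65, 0.0]
contact_force: [-0.8, -2.3, 8.7]
gripper_width: 22.2
```

```bash
cat > look3.py <<'E'
import sys
from h import *
s=read_state();print(s["clock"],s["tcp_pos"].round(2),s["contact_force"].round(2),s["ft_torque"].round(2),s["gripper_width"])
q=[619.19,90.55,1.42];a0=float(sys.argv[2])
f=grab_frame("scene")[:,:,::-1].copy()
cv2.imwrite(f"pics/{sys.argv[1]}_raw.png",cv2.resize(f[220:300,260:400],None,fx=5.7,fy=5.7,interpolation=cv2.INTER_CUBIC))
im=cv2.resize(f[150:290,240:420],None,fx=4,fy=4,interpolation=cv2.INTER_CUBIC)
im=cv2.resize(im[50:230,150:480],None,fx=2.4,fy=2.4)
for a,c in((a0-.04,(0,0,255)),(a0,(0,255,0)),(a0+.04,(255,255,0))):
        ax=np.array([-np.cos(.65-a),0,np.sin(.65-a)]);n=np.array([np.sin(.65-a),0,np.cos(.65-a)])
        for L,rad in((203,12),(190,12),(120,12),(100,6),(60,6)):
            t=np.linspace(0,2*np.pi,90);C=np.array([15,80,190])+L*ax+rad*(np.outer(np.cos(t),n)+np.outer(np.sin(t),[0,1,0]))
            u=((proj(press2w(C,q),"scene")-[240,150])*4-[150,50])*2.4
            for k in(u[:,1].argmin(),u[:,1].argmax()):cv2.circle(im,tuple(int(round(v)) for v in u[k]),2,c,-1)
cv2.imwrite(f"pics/{sys.argv[1]}.png",im)
E
python3 look3.py h1 .82
```

```text
13.75 [519.41 -40.33 143.83] [-0.78 -2.34  8.68] [-0.02  0.24  0.25] 22.175558741403357
```

View pics/h1.png

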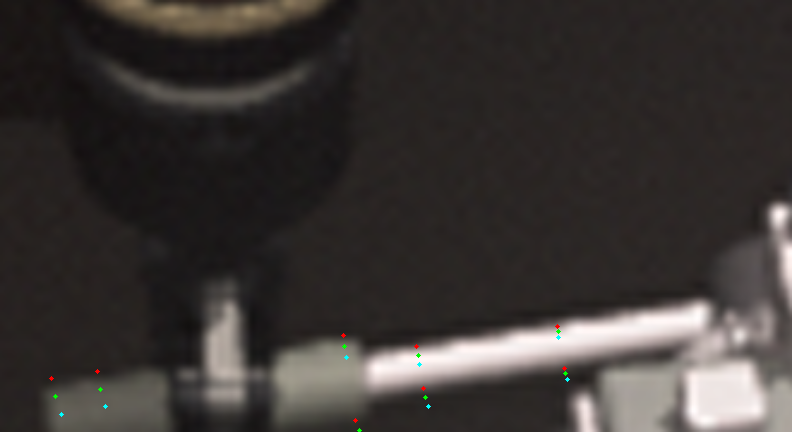

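View pics/h1_raw.png

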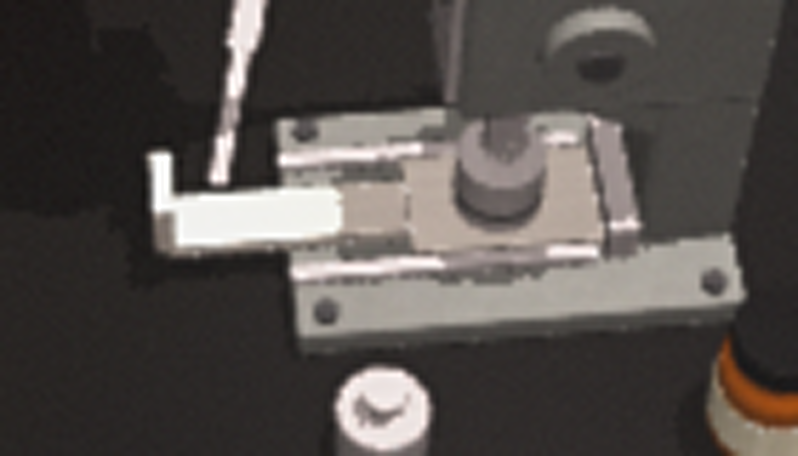

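play_rows:
  commands:
    - [1,0,0.03,-0.15,0]
    - [1,0.01,0.06,-0.3,0]
    - [1,0.01,0.08,-0.4,0]
    - [1,0.01,0.08,-0.4,0]
    - [1,0.01,0.08,-0.4,0]

```text
clock: 14.3
tcp_pos: [519.6, -39.7, 140.4]
tcp_rot: [0.006, 0.76, 0.65, 0.0]
contact_force: [-1.8, -3.2, 9.0]
gripper_width: 22.2
```

```bash
sed -i 's/\[50:230,150:480\]/[70:250,150:480]/; s/\[150,50\]/[150,70]/' look3.py; python3 look3.py h2 .84
python3 - <<'E'
from h import *
f=grab_frame("side");cv2.imwrite("pics/h2_side.png",cv2.resize(f[120:290,240:440],None,fx=3.5,fy=3.5,interpolation=cv2.INTER_CUBIC)[:,:,::-1])
s=read_state();print(s["clock"],s["contact_force"].round(2))
E
```

```text
14.3 [519.58 -39.66 140.38] [-1.84 -3.2   8.96] [-0.05  0.16 -0.1 ] 22.175671150071192
14.4 [-2.31 -2.98  9.65]
```

View pics/h2.png

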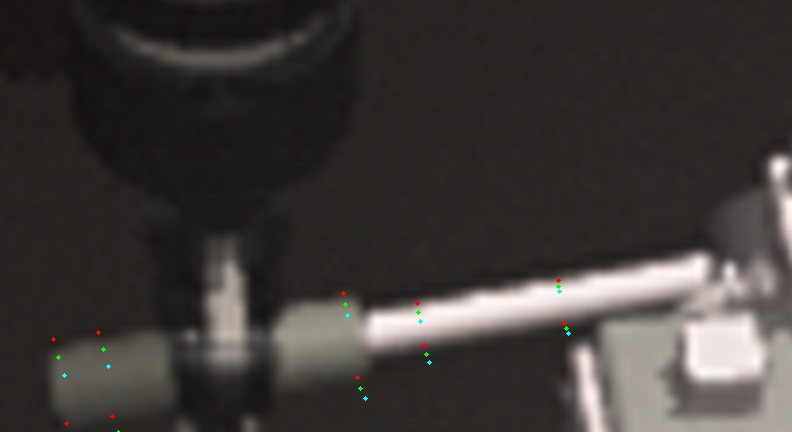

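View pics/h2_side.png

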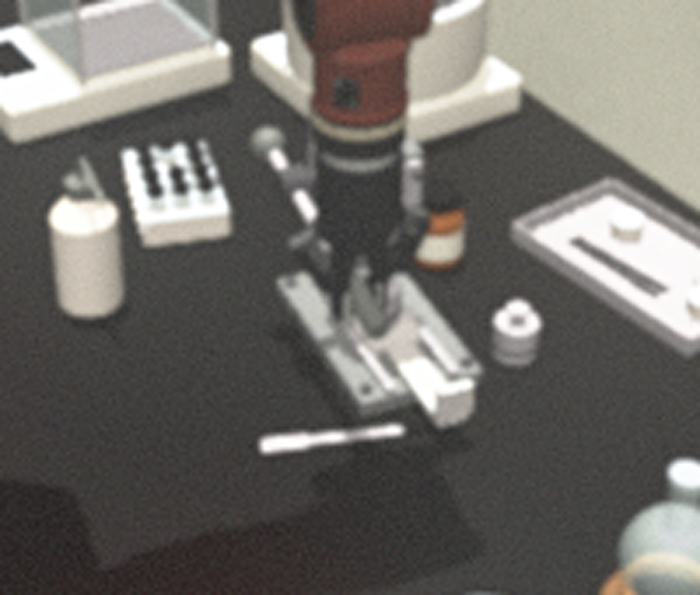

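```bash
python3 - <<'E'
from h import *
for i in range(12): grab_frame("scene")
s=read_state();print(s["clock"],s["tcp_pos"].round(2),s["contact_force"].round(2),s["gripper_width"])
E
python3 look3.py h3 .84
```

```text
15.0 [519.57 -39.65 140.4 ] [-2.44 -2.96  9.99] 22.098146218459544
15.0 [519.57 -39.65 140.4 ] [-2.44 -2.96  9.99] [-0.06  0.16 -0.06] 22.098146218459544
```

View pics/h3.png

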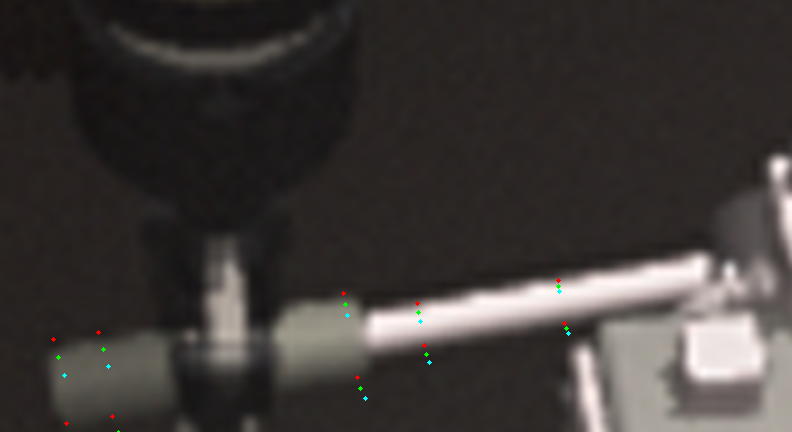

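View pics/h3_raw.png

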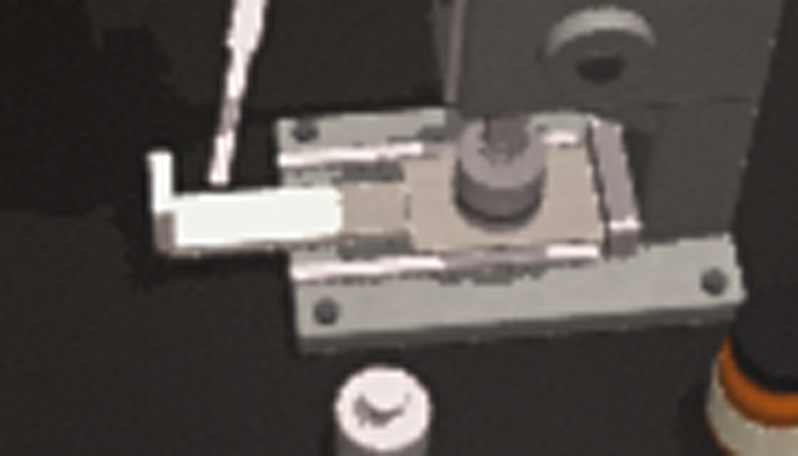

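The pose and lever are unchanged after 0.6 s, with the lever at about 0.82–0.84 rad, a steady 10 N of push, and the tray against the stop. Handing in.

```bash
python3 -c "
from station import *
print(close_job())"
```

```text
the job is handed in; nothing more can be done
None
```

The pellet press job is handed in at about 15 s on the clock. The tray is home and the gripper is holding the lever down past its third click.

- **Tray:** I pushed it in by the middle of its tab until it stopped. The force rose to 16 N, well above its 3–8 N friction, and it stopped within 1 mm of the position I had predicted. Later pictures show the back edge still against the stop block.
- **Lever:** I then pinched the grip at 50 N, raised to 70 N for the last click, and brought it down along its arc. At the end the hand position gave about 0.84 rad and the camera about 0.82–0.83 rad. That is past the third click at 0.74 and short of the fourth at 0.94. Nothing moved over a 0.6 s hold with the arm pushing steadily at about 10 N.
- **Disagreements:** During the press the camera angle ran up to 0.03 rad behind the hand, and the opening read 22 mm on the 24 mm grip. I inferred the clicks from the angle and force, because no sensor reports them.
- **Bystanders:** In the last scene pictures the spatula, spare die and jar looked unmoved, and I saw no contact with anything else. The mortar and round flask were not in the final crops to check fully.

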